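Start a new pile of thread frames

TASK

Take the top thread frame off the three-high pile by its cork handle, lifting it without pulling the frames below about, and stack it squarely on the single frame that stands in the steel pan, all four legs fully home in the corner cups. That lower frame stands loosely in the pan, so feel for the cups before letting go: do not drop the frame, and leave the other things on the bench where they are.

Things in the scene. Friction and masses are not known exactly. Their poses are not given: they have to be found in the camera images.
- top_frame_handle (a point): Centre of the cork handle bar of the top frame of the pile. Bar: 14 mm thick (frame x), 112 long (y), 20 high. All frames are alike: 160 (x) x 200 mm (y) aluminium deck, four black legs below, a black cup on each corner, z up; turned half round it fits as well. This point is 38 mm above the deck's top, 102 above the leg tips. Filled frame 0.35 to 0.65 kg.
- top_frame_leg (a point): Tip of one leg of the top frame (underside centre). Leg centres: frame x = +-57, y = +-77 mm. Legs are round, 12 mm across, 56 mm long below the deck (8 mm thick), rounded at the end, with a flat 9 mm square foot. Beside the handle the deck is bare except for thread spools (25 mm across, 34 high), fixed to it near its short ends, and the cups.
- second_frame: The frame under the top one, same kind (origin at the centre of its leg tips, deck top 64 mm above it, x along the 160 mm side). The top frame's legs stand 14 mm deep in its cups. It stays where it is.
- second_frame_cup (a point): Mouth of one corner cup of the second frame, at its rim. Every frame has four, above its legs: 46 mm square outside, 14 mm high on the deck, inside 16 mm square with sharp rims, open down to the deck. A leg is home with its tip on the deck, with 2 mm play all round: a stacked frame sits 64 mm above the one below.
- bottom_frame: The lowest frame of the pile, of the same kind, standing on the bench (origin at the centre of its leg tips). It stays where it is.
- pan: Shallow steel pan fixed to the bench, 160 (x) x 200 mm (y), 15 high (origin: centre of its underside). A single frame, 1 kg, stands in it, square to it within 0.01 rad, x along the pan's x, but loosely: its centre is anywhere within 12 mm of the pan's along x and along y, and is not measured. Its legs meet the pan's rims 13 mm off centre.
- pan_floor (a point): Centre of the pan's floor, 3 mm above the bench, on which the single frame's legs stand: its deck top is 67 mm and its cup rims 81 mm above the bench. With a frame stacked home on it, that frame's handle centre is 169 mm above the bench; with the legs on the cup rims instead, 183 mm.
- small_spool: Bystander: thread spool 32 mm across, 42 mm high, standing (origin under it).
- large_spool: Bystander: thread spool 52 mm across, 55 mm high, standing (origin under it).
- rod_rest: Bystander: black upright rod rest, foot 60 x 50 mm, 92 mm high (origin under it).
- varnish: Bystander: amber bottle 40 mm across, 100 mm high (origin under it).
- dish: Bystander: white dish 90 mm across, 30 mm high (origin under it).

How it is judged:
By the outcome, as a careful person would: the job done as asked, in the order asked, and still so for the second after the job is handed in, with the robot touching nothing.
It also fails if it takes over 72 s, if anything falls off the work surface, if the arm or the gripper's body presses on something with over 40 N, if the wrist force passes 120 N, or if a joint passes its speed limit or range.

ROBOT

A 6-joint arm with a two-finger parallel gripper is mounted at the origin on the work surface. World frame = base frame: x ahead of the robot, y to its left, z up, the work surface at z = 0. Lengths are in m, angles in rad, forces in N, time in s.
With the tool pointing down it reaches from about 0.3 to 0.875 m from the base axis. Payload 6.4 kg.
Tool frame: the origin (TCP) lies between the finger pads; the fingertips stand 11 mm ahead of it and the grasp point (between the pads) lies 8 mm behind it (ctrl.tcp_to_tips is the y of the fingertips in the tool frame, in m); y points along the fingers, x is the direction in which the jaws open and shut, and the axes are right-handed (so a half turn about y gives the same grasp; the last joint's range is limited). The gripper opens to 85 mm and grips with 20 to 120 N. Pads are 22 mm wide; open, the fingers measure 114 mm over their backs; the gripper's body (76 mm by 85 mm) begins 54 mm behind the grasp point. The pads swing forward as they close: fully open they stand 13 mm farther back than shut.
Start: joints at [0.957, 0.181, 1.607, -0, 1.354, -0.206], TCP at [0.228, 0.528, 0.242] pointing down, gripper open.
Joint ranges: [-2.99, 2.99], [-0.89, 2.07], [0.3, 2.58], [-1.14, 4.28], [0, 2.63], [-3.12, 3.12]. Speed limits (rad/s): [2.57, 2.57, 3.01, 3.14, 3.14, 3.14].

INTERFACE

Orientations are given as a unit quaternion [w, x, y, z].
In Python, from bench import ctrl gives the robot as it stands.
- The arm moves only by the tool apply_moves, never from a script. Its argument "plan" is text: rows parted by semicolons, each of 7 numbers parted by spaces: the shift along the tool's x, y, z each as a share of 0.05 m, from -1 to 1, then the turn, a rotation vector about the tool's x, y, z each as a share of 0.12 rad, from -1 to 1, then the opening, from 0 (shut) to 1 (fully open). In form: dx dy dz wx wy wz claw; .... A call has exactly 5 rows; each row shifts and turns the commanded pose from where the row before left it, along the tool's axes as they then stand; what a row does not reach is not made up. A row lasts 1/10 s, in which the tool goes at most 50 mm and 8.59 degrees, less where a joint would pass 70% of its speed; a pose out of reach is approached as far as the arm can. A call with a number of a shift or a turn outside -1 to 1 is refused whole. A call with a gripper value outside its range is refused whole. The fingers move at their own pace and stop on an object; the grip force is fixed at half the most. Time passes only in rows, so rows that do not move let the fingers close, or fill a call up. It gives the time, the measured TCP pose, the force and the opening at its end, in the units of the state.
- ctrl.get_obs(): the state, without advancing time (a new reading comes with each control period).
- ctrl.camera(name): name is "scene" or "top"; returns the picture (400x640x3 uint8, red, green, blue); there is no depth.
- ctrl.get_calibration(name): a dict with "intrinsics" (3x3 intrinsics, pixels), "R" (3x3) and "t" (3): a world point X has camera coordinates R X + t. Camera axes: x right, y down, z forward; pixel columns grow to the right and rows downward; lengths in m; the calibration is good to about 2 mm. A picture is of the moment at which its call begins. get_calibration takes no time and is no camera call.
- ctrl.hand_in(): hands the job in, once; it reports no verdict.
Trained networks look in the newest picture that a camera, given by its name, has taken for a name from the list of things; names that differ only in an ending like _2 or _b are one class to them, and where a whole thing is asked for, a point or a joint stands for the part that bears it (a point fixed in the world has none). Each returns a list of dicts, best first, with "score" (0 to 1); they miss things now and then, are a little off and sometimes report something else, mostly with a low value. They report only what shows in the picture. A call takes as long as a camera call.
- ctrl.recognise(camera, target): "point" ([x, y, z] in m, in world coordinates, good to about 4 mm: the middle of the surface that is visible of it).
The state is a dict: "time_s": time; "q": joint angles; "dq": joint speeds; "joint_efforts": joint torques, N m; "eef_pos": TCP position; "eef_rot": TCP orientation; "wrist_force": force on the tool from outside, world axes, zero at the start; "torque": the same for the moment, N m; "opening": opening from 0.0 (shut) to 1.0 (fully open).
Only numpy, scipy, OpenCV 4.12 (cv2) and the standard library are available. Lean on these libraries where they do the work, as an engineer would, in place of code of your own. Each camera call takes 0.05 s, during which the arm holds its last target.

## Working session

There is one attempt and no reset: what is moved stays moved. The work goes in short steps, Python scripts to look and compute and a tool call to move; the robot and the scene stay as the last step left them, time stands still between calls to the robot, and variables do not carry over. Pictures are saved under pics/ and viewed, and the job is handed in when it is done.

Besides the shell and the picture viewer there is one more tool, called after "Emit:" by a JSON object that holds its "op" and its "data", one argument or row to a line. apply_moves: Moves the arm, as the interface text tells. Shift numbers are shares of 0.05 m and turn numbers shares of 0.12 rad, none past 1 either way. Its arguments: {"type":"object","properties":{"plan":{"type":"string"}},"required":["plan"]}

```bash
ls; mkdir -p pics; python3 - <<'E'
from bench import ctrl
import cv2,numpy as np
o=ctrl.get_obs();print(o, ctrl.tcp_to_tips)
for n in("scene","top"):
    im=ctrl.camera(n);cv2.imwrite(f"pics/{n}0.png",im[:,:,::-1]);c=ctrl.get_calibration(n);print(n,c)
E
```

```text
pics
{'time_s': 0.0, 'q': array([ 9.56692595e-01,  1.81553980e-01,  1.60804607e+00, -2.04387532e-05,
        1.35379901e+00, -2.06299938e-01]), 'dq': array([ 2.65292268e-03,  1.80812174e-03,  1.34799262e-03,  1.46146935e-03,
        1.28717519e-03, -2.89595088e-05]), 'joint_efforts': array([-2.34770014e-04, -4.44887710e+01, -3.51322389e+01, -3.63818281e-04,
        9.24230117e-03,  4.59272871e-05]), 'eef_pos': array([0.227705  , 0.5273882 , 0.24135847]), 'eef_rot': array([-0.59064623,  0.59112744,  0.3878055 , -0.3889888 ]), 'wrist_force': array([-0.37618024,  0.28128915, -0.47300089]), 'torque': array([-0.00049784, -0.04786445,  0.01043657]), 'opening': 0.9997594229210581} 0.011
scene {'intrinsics': array([[363.75694475,   0.        , 327.27292451],
       [  0.        , 363.75694475, 195.44260501],
       [  0.        ,   0.        ,   1.        ]]), 'R': array([[-0.54664886,  0.83724612,  0.01392691],
       [ 0.55929171,  0.37744579, -0.73805655],
       [-0.62319163, -0.39566856, -0.67459512]]), 't': array([ 0.27230979, -0.20657688,  1.56520316])}
top {'intrinsics': array([[382.90388383,   0.        , 318.45987669],
       [  0.        , 382.90388383, 195.35593233],
       [  0.        ,   0.        ,   1.        ]]), 'R': array([[-0.02674607, -0.99958947, -0.01027358],
       [-0.97949521,  0.02825858, -0.1994758 ],
       [ 0.19968422,  0.00472772, -0.9798489 ]]), 't': array([0.04032216, 0.55785905, 1.29093633])}
```

View pics/scene0.png

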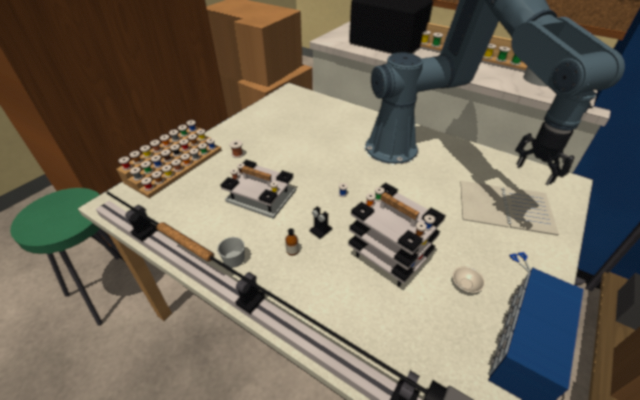

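View pics/top0.png

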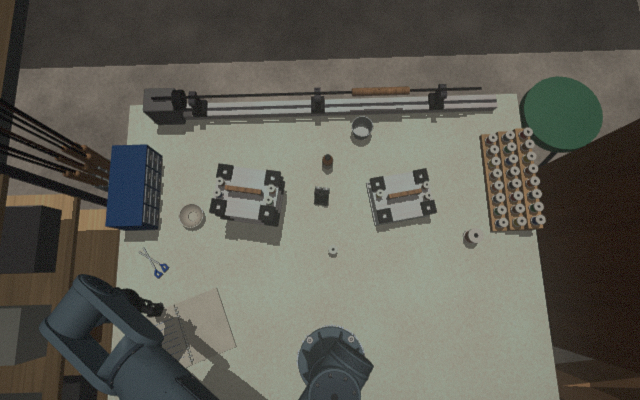

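```bash
python3 - <<'E'
from bench import ctrl
for t in("top_frame_handle","top_frame_leg","second_frame_cup","second_frame","bottom_frame","pan","pan_floor","rod_rest","varnish","dish","small_spool","large_spool"):
  for n in("scene","top"):
    print(t,n,[(r['point'].round(4) if hasattr(r['point'],'round') else r['point'],round(float(r['score']),2)) for r in ctrl.recognise(n,t)])
E
```

```text
top_frame_handle scene [([0.559, 0.2613, 0.1922], 0.94)]
top_frame_handle top [([0.5405, 0.2555, 0.1968], 0.95)]
top_frame_leg scene [([0.5619, 0.2636, 0.2008], 0.8)]
top_frame_leg top [([0.5406, 0.2549, 0.1899], 0.9), ([0.5048, -0.1711, 0.0075], 0.24)]
second_frame_cup scene []
second_frame_cup top [([0.4822, 0.17, 0.1281], 0.58)]
second_frame scene [([0.6041, 0.2738, 0.1247], 0.64)]
second_frame top [([0.4829, 0.1759, 0.1295], 0.79)]
bottom_frame scene [([0.6109, 0.2754, 0.0622], 0.63)]
bottom_frame top [([0.4827, 0.1747, 0.0615], 0.48)]
pan scene [([0.6051, 0.2763, 0.1278], 0.69), ([0.5927, -0.2058, 0.0027], 0.59)]
pan top [([0.5002, -0.1713, 0.0107], 0.75), ([0.4866, 0.1732, 0.132], 0.71)]
pan_floor scene [([0.593, -0.2086, 0.0033], 0.63)]
pan_floor top [([0.4988, -0.1688, 0.0062], 0.48)]
rod_rest scene [([0.5729, 0.0258, 0.0426], 0.65), ([0.3761, -0.0149, 0.0302], 0.65), ([0.6983, 0.0046, 0.0568], 0.43)]
rod_rest top [([0.5556, 0.015, 0.0601], 0.58)]
varnish scene [([0.6999, 0.0016, 0.0576], 0.87), ([0.6067, 0.2767, 0.1261], 0.45)]
varnish top [([0.6735, -0.012, 0.068], 0.41)]
dish scene [([0.4946, 0.4821, 0.0135], 0.92), ([0.592, -0.2076, 0.0015], 0.6)]
dish top [([0.5115, 0.4859, 0.015], 0.82), ([0.4806, 0.178, 0.061], 0.66)]
small_spool scene [([0.3769, -0.0134, 0.0301], 0.66)]
small_spool top [([0.371, -0.0211, 0.0433], 0.45)]
large_spool scene [([0.4121, -0.4971, 0.0404], 0.65)]
large_spool top [([0.4041, -0.5027, 0.0581], 0.56)]
```

```bash
python3 - <<'E'
import cv2
a=cv2.imread("pics/top0.png");b=cv2.imread("pics/scene0.png")
cv2.imwrite("pics/z1.png",cv2.resize(a[150:250,200:300],None,fx=6,fy=6,interpolation=cv2.INTER_CUBIC))
cv2.imwrite("pics/z2.png",cv2.resize(a[150:250,350:450],None,fx=6,fy=6,interpolation=cv2.INTER_CUBIC))
cv2.imwrite("pics/z3.png",cv2.resize(b[175:295,335:455],None,fx=5,fy=5,interpolation=cv2.INTER_CUBIC))
cv2.imwrite("pics/z4.png",cv2.resize(b[140:230,205:315],None,fx=6,fy=6,interpolation=cv2.INTER_CUBIC))
E
```

```text
(no output)
```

View pics/z1.png

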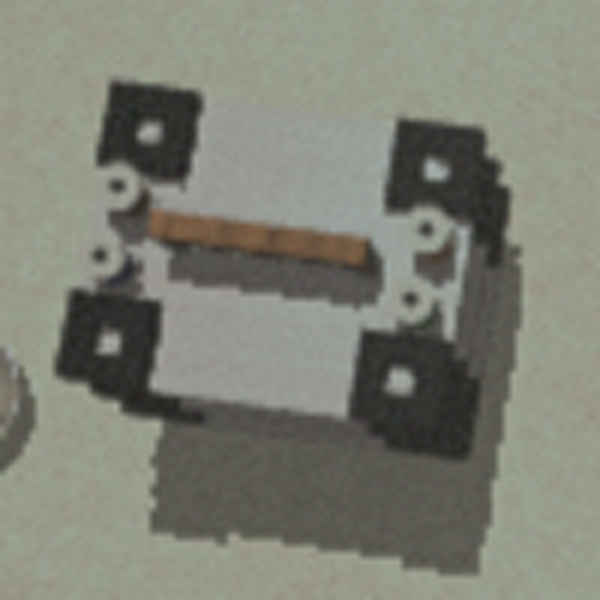

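View pics/z2.png

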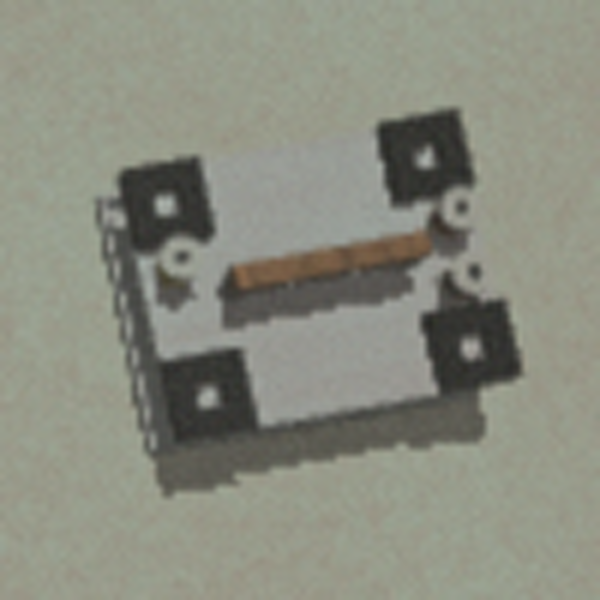

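View pics/z3.png

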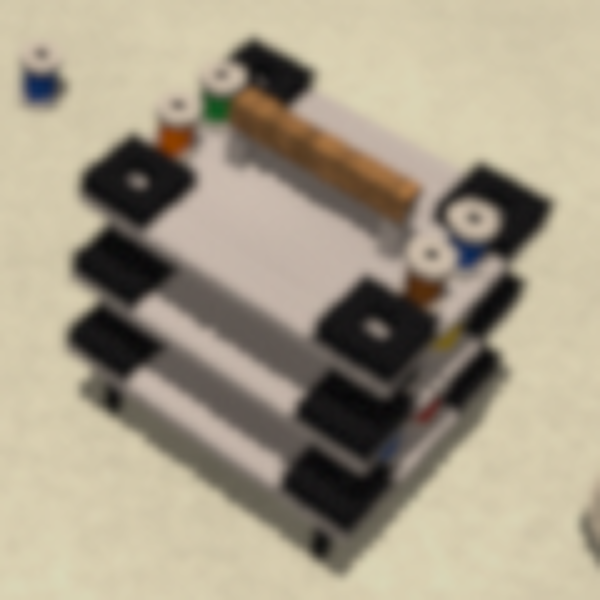

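View pics/z4.png

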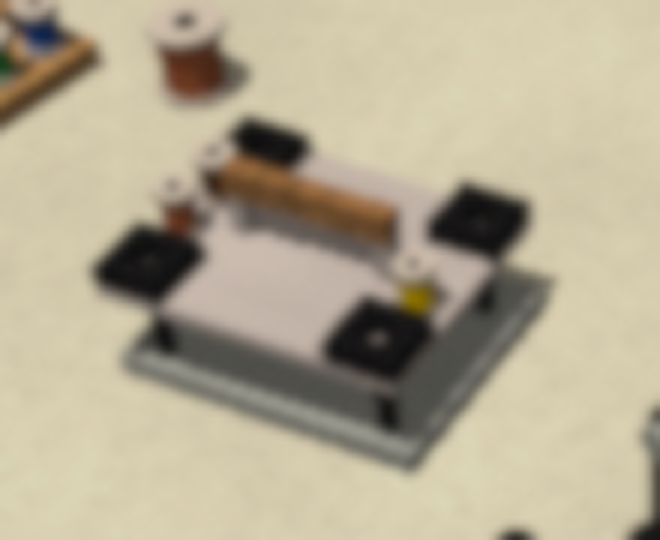

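```bash
cat > fit.py <<'E'
import cv2,numpy as np
from scipy.optimize import minimize
from bench import ctrl
def proj(cam,P):
    c=ctrl.get_calibration(cam);X=np.asarray(P)@c["R"].T+c["t"];u=X@c["intrinsics"].T
    return u[:,:2]/u[:,2:]
def boxes(x,y,yaw,z): # z = leg tip height ; returns list of 8-corner boxes for cups
    out=[];R=np.array([[np.cos(yaw),-np.sin(yaw)],[np.sin(yaw),np.cos(yaw)]])
    for sx in(-57,57):
        for sy in(-77,77):
            c=[]
            for h in(64,78):
                for a in(-23,23):
                    for b in(-23,23):
                        p=R@(np.array([sx+a,sy+b])/1000)
                        c.append([x+p[0],y+p[1],z+h/1000])
            out.append(np.array(c))
    return out
S=8
def score(g,cam,p,o,cups=(0,1,2,3)):
    m=np.zeros(g.shape,np.float32)
    big=np.zeros(g.shape,np.uint8)
    sh=4
    for i,b in enumerate(boxes(*p)):
        if i not in cups: continue
        q=(proj(cam,b)-o+0.5)*S-0.5
        h=cv2.convexHull((q*2**sh).round().astype(np.int32).reshape(-1,1,2))
        cv2.fillConvexPoly(big,h,255,shift=sh)
    ring=cv2.dilate(big,np.ones((2*S+1,2*S+1),np.uint8))
    ins=big>0;rg=(ring>0)&~ins
    return g[ins].mean()-g[rg].mean()*1.0
def fit(images,p0,fix=None,cups=(0,1,2,3)):
    """images: {cam: rgb}"""
    dat={}
    for cam,im in images.items():
        c=proj(cam,[[p0[0],p0[1],p0[3]+.07]])[0];o=np.floor(c-50).astype(int);o=np.maximum(o,0)
        g=im[o[1]:o[1]+100,o[0]:o[0]+100].max(axis=2)
        dat[cam]=(cv2.resize(g,None,fx=S,fy=S,interpolation=cv2.INTER_LINEAR).astype(np.float32),o)
    sc=np.array([.004,.004,.02,.004])
    def f(v):
        p=np.array(p0)+np.array(v if fix is None else list(v)+[0])*sc
        return sum(score(g,cam,p,o,cups) for cam,(g,o) in dat.items())
    n=4 if fix is None else 3
    best=None
    for k in range(3):
        v0=np.zeros(n) if best is None else best.x
        sim=np.vstack([v0]+[v0+ (1.5 if k<1 else .6)*e*(-1)**k for e in np.eye(n)])
        best=minimize(f,v0,method="Nelder-Mead",options=dict(initial_simplex=sim,xatol=.01,fatol=.01,maxiter=300))
    v=best.x if fix is None else list(best.x)+[0]
    return np.array(p0)+np.array(v)*sc,best.fun
def overlay(images,p,name):
    for cam,im in images.items():
        c=proj(cam,[[p[0],p[1],p[3]+.07]])[0];o=np.maximum(np.floor(c-50).astype(int),0)
        z=cv2.resize(im[o[1]:o[1]+100,o[0]:o[0]+100,::-1],None,fx=6,fy=6,interpolation=cv2.INTER_CUBIC)
        for b in boxes(*p):
            q=(proj(cam,b[4:])-o+.5)*6-.5
            cv2.polylines(z,[q[[0,1,3,2]].round().astype(np.int32)],True,(0,0,255),1)
        cv2.imwrite(f"pics/{name}_{cam}.png",z)
E
python3 - <<'E'
from fit import *
im={n:cv2.imread(f"pics/{n}0.png")[:,:,::-1].copy() for n in("top","scene")}
for nm,p0 in(("pile",[.54,.256,-.1,.128]),("pan",[.52,-.18,.15,.003])):
    for s in({"top":im["top"]},{"scene":im["scene"]},im):
        print(nm,list(s),"fixz",fit(s,p0,fix=1)); 
    p,_=fit(im,p0);print(nm,"free",p,_);overlay(im,p,"ov_"+nm)
E
```

```text
pile ['top'] fixz (array([ 0.54867562,  0.25515595, -0.16468153,  0.128     ]), np.float64(-52.48323059082031))
pile ['scene'] fixz (array([ 0.54604518,  0.25667262, -0.17303499,  0.128     ]), np.float64(-79.2477035522461))Traceback (most recent call last):
  File "<stdin>", line 5, in <module>
  File "fit.py", line 48, in fit
    best=minimize(f,v0,method="Nelder-Mead",options=dict(initial_simplex=sim,xatol=.01,fatol=.01,maxiter=300))
    res = _minimize_neldermead(fun, x0, args, callback, bounds=bounds,
                               **options)
    fsim[k] = func(sim[k])
              ~~~~^^^^^^^^
    fx = function(np.copy(x), *(wrapper_args + args))
  File "fit.py", line 42, in f
    return sum(score(g,cam,p,o,cups) for cam,(g,o) in dat.items())
  File "fit.py", line 42, in <genexpr>
    return sum(score(g,cam,p,o,cups) for cam,(g,o) in dat.items())
               ~~~~~^^^^^^^^^^^^^^^^
  File "fit.py", line 26, in score
    q=(proj(cam,b)-o+0.5)*S-0.5
       ~~~~^^^^^^^
  File "fit.py", line 5, in proj
    c=ctrl.get_calibration(cam);X=np.asarray(P)@c["R"].T+c["t"];u=X@c["intrinsics"].T
ValueError: time passes only in moves, steps and waits
```

```bash
python3 - <<'E'
from bench import ctrl
import numpy as np
o=ctrl.get_obs();print(o['time_s'])
np.save("cal.npy",{n:ctrl.get_calibration(n) for n in("top","scene")},allow_pickle=True)
E
sed -i 's/c=ctrl.get_calibration(cam);/c=CAL[cam];/; s/^from bench import ctrl/CAL=np.load("cal.npy",allow_pickle=True).item()/' fit.py
cat > t.py <<'E'
from fit import *
im={n:cv2.imread(f"pics/{n}0.png")[:,:,::-1].copy() for n in("top","scene")}
for nm,p0 in(("pile",[.547,.256,-.165,.128]),("pan",[.52,-.18,.15,.003])):
    for s in({"top":im["top"]},{"scene":im["scene"]},im):
        print(nm,list(s),"fixz",fit(s,p0,fix=1)); 
    p,_=fit(im,p0);print(nm,"free",p,_);overlay(im,p,"ov_"+nm)
E
python3 t.py
```

```text
1.3
pile ['top'] fixz (array([ 0.54870072,  0.25515905, -0.16443526,  0.128     ]), np.float64(-52.4799919128418))
pile ['scene'] fixz (array([ 0.54648827,  0.25651196, -0.16889341,  0.128     ]), np.float64(-79.0600357055664))
pile ['top', 'scene'] fixz (array([ 0.54792767,  0.2557597 , -0.16562523,  0.128     ]), np.float64(-129.41355895996094))
pile free [ 0.54807965  0.25558276 -0.16493663  0.12900825] -129.9271240234375
pan ['top'] fixz (array([ 0.51505641, -0.18084642,  0.22610931,  0.003     ]), np.float64(1.3867034912109375))
pan ['scene'] fixz (array([ 0.52350251, -0.20090742,  0.15508507,  0.003     ]), np.float64(3.903106689453125))
pan ['top', 'scene'] fixz (array([ 0.52374248, -0.19643596,  0.14657832,  0.003     ]), np.float64(6.707305908203125))
pan free [ 0.52766911 -0.19433472  0.1249327   0.00741354] 6.6975555419921875
```

```bash
cat > t2.py <<'E'
from fit import *
im={n:cv2.imread(f"pics/{n}0.png")[:,:,::-1].copy() for n in("top","scene")}
def back(cam,uv,z):
    c=CAL[cam];d=c["R"].T@np.linalg.solve(c["intrinsics"],[*uv,1]);C=-c["R"].T@c["t"];return C+d*(z-C[2])/d[2]
pts=[back("top",(350+a/6,150+b/6),.081) for a,b in((165,205),(425,155),(208,395),(472,345))]
print(np.array(pts).round(4));c=np.mean(pts,0)
d=(pts[0]-pts[1])+(pts[2]-pts[3]);yaw=np.arctan2(-d[0],d[1]);print(c,yaw)
p0=[c[0],c[1],yaw,.003]
for s in({"top":im["top"]},{"scene":im["scene"]},im):
        print(list(s),"fixz",fit(s,p0,fix=1)); 
p,_=fit(im,p0);print("free",p,_);overlay(im,p,"ov_pan")
E
python3 t2.py
```

```text
[[ 0.5874 -0.1811  0.081 ]
 [ 0.6128 -0.3333  0.081 ]
 [ 0.476  -0.1991  0.081 ]
 [ 0.5005 -0.351   0.081 ]]
[ 0.54418216 -0.26611076  0.081     ] 0.16240616790117532
['top'] fixz (array([ 0.54771647, -0.26635721,  0.15592754,  0.003     ]), np.float64(-56.20575714111328))
['scene'] fixz (array([ 0.54610069, -0.2637121 ,  0.15105902,  0.003     ]), np.float64(-85.81932067871094))
['top', 'scene'] fixz (array([ 0.54718164, -0.26566184,  0.15722232,  0.003     ]), np.float64(-139.38299560546875))
free [ 0.5472453  -0.26573006  0.15602456  0.00311464] -139.5642852783203
```

View pics/ov_pile_top.png

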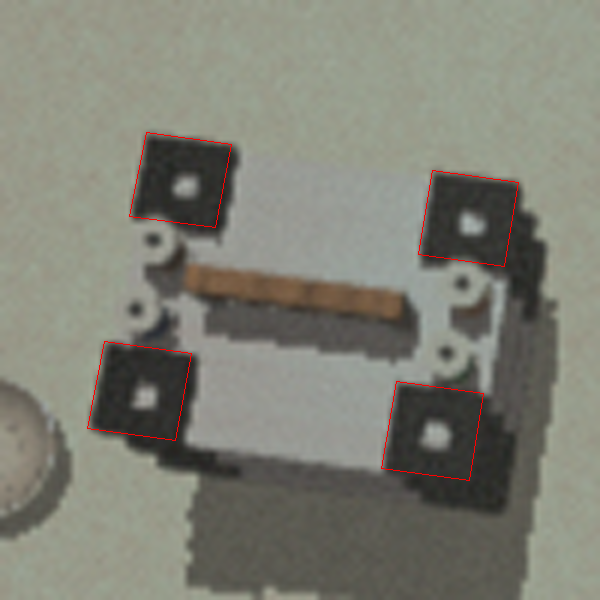

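View pics/ov_pan_top.png

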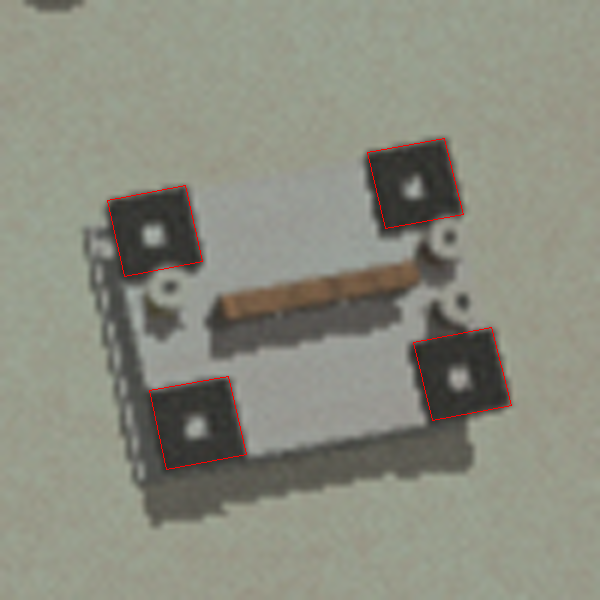

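View pics/ov_pan_scene.png

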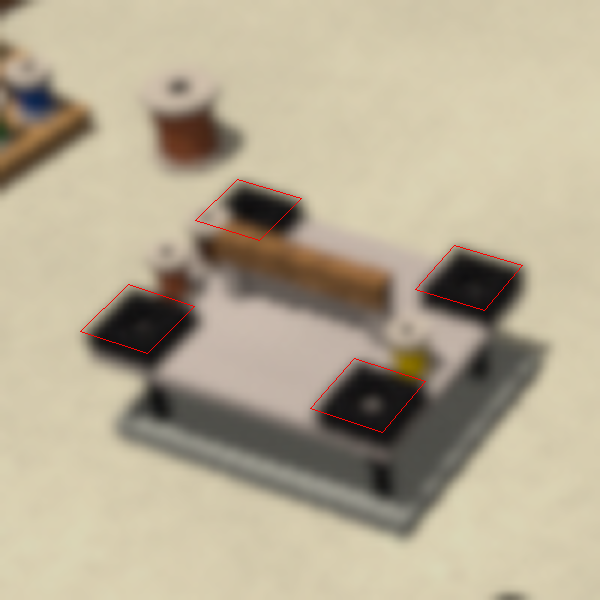

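```bash
sed -i 's/g=im\[o\[1\]:o\[1\]+100,o\[0\]:o\[0\]+100\].max(axis=2)/g=np.clip(im[o[1]:o[1]+100,o[0]:o[0]+100].max(axis=2),LO[cam],HI[cam])/; s/^S=8/S=8\nLO=dict(top=40,scene=40);HI=dict(top=90,scene=100)/' fit.py
cat > t3.py <<'E'
from fit import *
im={n:cv2.imread(f"pics/{n}0.png")[:,:,::-1].copy() for n in("top","scene")}
for c in im: print(c,np.percentile(im[c][150:250].max(2),[1,5,20,50]))
for nm,p0 in(("pile",[.548,.2556,-.165,.128]),("pan",[.547,-.266,.156,.003])):
    for s in({"top":im["top"]},{"scene":im["scene"]},im):
        print(nm,list(s),"fixz",fit(s,p0,fix=1))
    p,_=fit(im,p0);print("free",p,_)
E
python3 t3.py
```

```text
top [ 23.  34.  44. 112.]
scene [ 18.  43.  77. 166.]
pile ['top'] fixz (array([ 0.54773504,  0.25465595, -0.16205797,  0.128     ]), np.float64(-22.17642593383789))
pile ['scene'] fixz (array([ 0.5481213 ,  0.25689951, -0.16128041,  0.128     ]), np.float64(-33.331546783447266))
pile ['top', 'scene'] fixz (array([ 0.54780682,  0.25545669, -0.16209176,  0.128     ]), np.float64(-54.75064468383789))
free [ 0.54756287  0.25546207 -0.16229178  0.12672257] -54.99303436279297
pan ['top'] fixz (array([ 0.54644206, -0.26564116,  0.15898503,  0.003     ]), np.float64(-24.42053985595703))
pan ['scene'] fixz (array([ 0.54640912, -0.26216456,  0.15066323,  0.003     ]), np.float64(-36.3795166015625))
pan ['top', 'scene'] fixz (array([ 0.54640507, -0.26497138,  0.15598497,  0.003     ]), np.float64(-59.66256332397461))
free [ 0.54642899 -0.26549578  0.15918386  0.00120918] -60.032318115234375
```

```bash
cat > h.py <<'E'
import numpy as np
from scipy.spatial.transform import Rotation as R
from bench import ctrl
def st():
    o=ctrl.get_obs();w=o['eef_rot'];return o,np.array(o['eef_pos']),R.from_quat([w[1],w[2],w[3],w[0]])
def target(yaw,flip=0): # tool x along frame x (yaw), tool y down
    x=np.array([np.cos(yaw),np.sin(yaw),0])*(-1 if flip else 1);y=np.array([0,0,-1.])
    return R.from_matrix(np.stack([x,y,np.cross(x,y)],1))
def plan(pos,yaw,flip=0):
    o,p,r=st();print("t",o['time_s'],"pos",p.round(4),"F",np.round(o['wrist_force'],2),"M",np.round(o['torque'],2),"op",round(o['opening'],3));print("axes x,y,z",r.as_matrix().T.round(3).tolist())
    print("q",np.round(o['q'],2))
    d=r.inv().apply(np.array(pos)-p)/.05
    w=(r.inv()*target(yaw,flip)).as_rotvec()/.12
    print("shift shares",d.round(2),"turn shares",w.round(2))
E
python3 - <<'E'
from h import *
plan([.548,.255,.30],-.162); plan([.548,.255,.30],-.162,1)
E
```

```text
t 1.3 pos [0.228  0.5279 0.2423] F [-0.56  0.57  1.09] M [ 0.   -0.03  0.01] op 1.001
axes x,y,z [[0.397, 0.918, 0.0], [0.0, -0.0, -1.0], [-0.918, 0.397, -0.0]]
q [ 0.96  0.18  1.61 -0.    1.35 -0.21]
shift shares [-2.47 -1.15 -8.04] turn shares [ 0.   11.04  0.  ]
t 1.3 pos [0.228  0.5279 0.2423] F [-0.56  0.57  1.09] M [ 0.   -0.03  0.01] op 1.001
axes x,y,z [[0.397, 0.918, 0.0], [0.0, -0.0, -1.0], [-0.918, 0.397, -0.0]]
q [ 0.96  0.18  1.61 -0.    1.35 -0.21]
shift shares [-2.47 -1.15 -8.04] turn shares [  0.   -15.14  -0.  ]
```

Emit:
{"op": "apply_moves", "data": {
  "plan": "0 -0.3 0 0 0.92 0 1;0 -0.3 0 0 0.92 0 1;0 -0.3 0 0 0.92 0 1;0 -0.3 0 0 0.92 0 1;0 -0.3 0 0 0.92 0 1"
}}

```text
time_s: 1.8
eef_pos: [0.228, 0.5278, 0.3179]
eef_rot: [0.675, -0.675, -0.211, 0.211]
wrist_force: [0.2, 1.3, -1.0]
opening: 1.002
```

Emit:
{"op": "apply_moves", "data": {
  "plan": "0 0 0 0 0.92 0 1;0 0 0 0 0.92 0 1;0 0 0 0 0.92 0 1;0 0 0 0 0.92 0 1;0 0 0 0 0.92 0 1"
}}

```text
time_s: 2.3
eef_pos: [0.228, 0.5279, 0.3173]
eef_rot: [-0.707, 0.707, 0.019, -0.019]
wrist_force: [-0.1, -0.1, -0.2]
opening: 0.998
```

Emit:
{"op": "apply_moves", "data": {
  "plan": "0 0 0 0 0.92 0 1;0 0 0 0 0.92 0 1;0 0 0 0 0 0 1;0 0 0 0 0 0 1;0 0 0 0 0 0 1"
}}

```text
time_s: 2.8
eef_pos: [0.228, 0.5279, 0.3173]
eef_rot: [0.705, -0.705, 0.056, -0.056]
wrist_force: [0.2, 0.7, 0.2]
opening: 0.999
```

```bash
python3 - <<'E'
from h import *
plan([.548,.255,.30],-.162)
E
```

```text
t 2.8 pos [0.228  0.5279 0.3173] F [0.22 0.7  0.15] M [-0.03  0.05  0.03] op 0.999
axes x,y,z [[0.987, -0.159, 0.0], [0.0, 0.0, -1.0], [0.159, 0.987, 0.0]]
q [ 0.96  0.13  1.52 -0.    1.5   1.12]
shift shares [ 7.19  0.35 -4.37] turn shares [-0.    0.02  0.  ]
```

Emit:
{"op": "apply_moves", "data": {
  "plan": "0.48 0 -0.29 0 0 0 1;0.48 0 -0.29 0 0 0 1;0.48 0 -0.29 0 0 0 1;0.48 0 -0.29 0 0 0 1;0.48 0 -0.29 0 0 0 1"
}}

```text
time_s: 3.3
eef_pos: [0.3355, 0.4362, 0.3174]
eef_rot: [0.705, -0.705, 0.056, -0.057]
wrist_force: [0.7, 1.2, 0.3]
opening: 0.999
```

Emit:
{"op": "apply_moves", "data": {
  "plan": "0.48 0 -0.29 0 0 0 1;0.48 0 -0.29 0 0 0 1;0.48 0 -0.29 0 0 0 1;0.48 0 -0.29 0 0 0 1;0.48 0 -0.29 0 0 0 1"
}}

```text
time_s: 3.8
eef_pos: [0.4423, 0.3453, 0.3174]
eef_rot: [0.705, -0.705, 0.057, -0.057]
wrist_force: [1.1, 0.3, -0.1]
opening: 1.0
```

Emit:
{"op": "apply_moves", "data": {
  "plan": "0.48 0 -0.29 0 0 0 1;0.48 0 -0.29 0 0 0 1;0.48 0 -0.29 0 0 0 1;0.48 0 -0.29 0 0 0 1;0.48 0 -0.29 0 0 0 1"
}}

```text
time_s: 4.3
eef_pos: [0.5491, 0.2544, 0.3173]
eef_rot: [0.705, -0.705, 0.057, -0.057]
wrist_force: [0.5, 0.1, 1.2]
opening: 1.002
```

```bash
python3 - <<'E'
from h import *
import cv2
plan([.548,.255,.222],-.162)
for n in("top","scene"):cv2.imwrite(f"pics/{n}1.png",ctrl.camera(n)[:,:,::-1])
a=cv2.imread("pics/top1.png");b=cv2.imread("pics/scene1.png")
x=cv2.resize(a[130:250,190:310],(500,500),interpolation=cv2.INTER_CUBIC)
y=cv2.resize(b[150:280,330:460],(500,500),interpolation=cv2.INTER_CUBIC)
cv2.imwrite("pics/c1.png",cv2.resize(np.hstack([x,y]),(800,400)))
E
```

```text
t 4.3 pos [0.5491 0.2544 0.3173] F [0.55 0.12 1.16] M [-0.02  0.04 -0.02] op 1.002
axes x,y,z [[0.987, -0.159, 0.0], [0.0, 0.0, -1.0], [0.159, 0.987, 0.0]]
q [0.24 0.2  1.44 0.   1.51 0.4 ]
shift shares [-0.02  1.91  0.01] turn shares [-0.    0.02  0.  ]
```

View pics/c1.png

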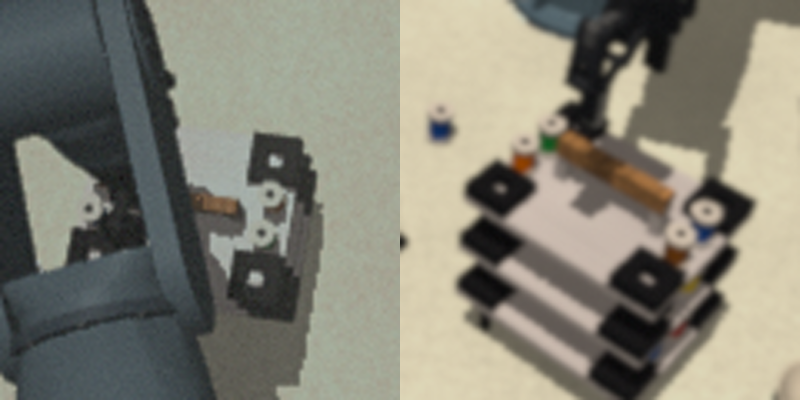

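```bash
python3 - <<'E'
from fit import *
import math
b=cv2.imread("pics/scene1.png")
p=np.array([.5491,.2544,.3173]);x=np.array([.987,-.159,0])
pts=[p+[0,0,-.011]+s*x*.045 for s in(-1,1)]+[p+[0,0,-.011],[.548,.2554,.230]]
print(proj("scene",pts), proj("top",pts))
z=cv2.resize(b[130:290,320:480],None,fx=5,fy=5,interpolation=cv2.INTER_CUBIC)
for q,c in zip(proj("scene",pts),[(0,0,255),(0,255,0),(255,0,0),(255,255,0)]):
    cv2.circle(z,tuple(((q-[320,130]+.5)*5).astype(int)),4,c,1)
cv2.imwrite("pics/c2.png",cv2.resize(z,(600,600)))
E
```

```text
[[412.23063218 175.46564677]
 [392.25057943 192.4316943 ]
 [402.5116844  183.71848434]
 [398.62767226 205.42931398]] [[235.14967796 198.79465504]
 [240.58825068 168.5994947 ]
 [237.89077263 183.57599432]
 [242.93657109 189.63730079]]
```

View pics/c2.png

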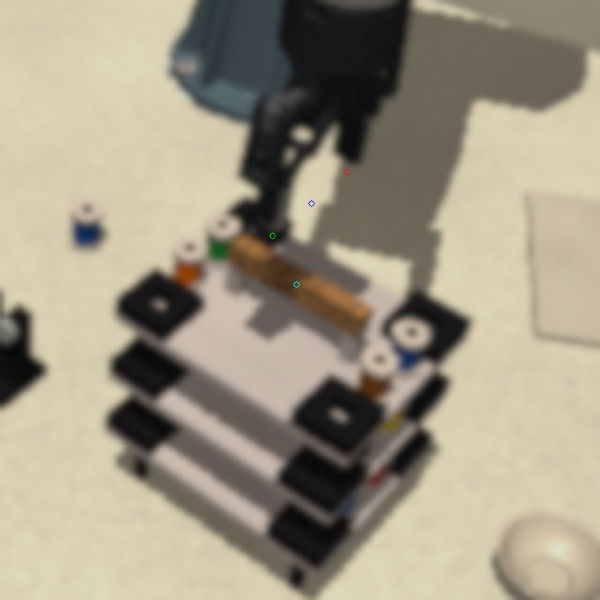

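Emit:
{"op": "apply_moves", "data": {
  "plan": "0 0.45 0 0 0 0 1;0 0.45 0 0 0 0 1;0 0.4 0 0 0 0 0.9;0 0.3 0 0 0 0 0.6;0 0.3 0 0 0 0 0.4"
}}

```text
time_s: 4.9
eef_pos: [0.548, 0.2557, 0.2216]
eef_rot: [0.705, -0.705, 0.057, -0.057]
wrist_force: [-0.2, 0.4, 0.1]
opening: 0.578
```

Emit:
{"op": "apply_moves", "data": {
  "plan": "-0.02 0 0 0 0 0 0.35;0 0 0 0 0 0 0.3;0 0 0 0 0 0 0.3;0 0 0 0 0 0 0.3;0 0 0 0 0 0 0.3"
}}

```text
time_s: 5.4
eef_pos: [0.5477, 0.2555, 0.2232]
eef_rot: [0.705, -0.705, 0.057, -0.058]
wrist_force: [0.1, 0.1, -1.0]
opening: 0.298
```

```bash
python3 - <<'E'
from h import *
import cv2
plan([.548,.255,.222],-.162)
b=ctrl.camera("scene")[:,:,::-1]
cv2.imwrite("pics/c3.png",cv2.resize(b[150:270,340:460],None,fx=5,fy=5,interpolation=cv2.INTER_CUBIC))
b=ctrl.camera("top")[:,:,::-1]
cv2.imwrite("pics/c3t.png",cv2.resize(b[130:250,190:310],None,fx=5,fy=5,interpolation=cv2.INTER_CUBIC))
E
```

```text
t 5.4 pos [0.5477 0.2555 0.2232] F [ 0.13  0.05 -1.02] M [0.01 0.03 0.03] op 0.298
axes x,y,z [[0.987, -0.161, 0.001], [0.001, 0.0, -1.0], [0.161, 0.987, 0.001]]
q [0.24 0.26 1.55 0.   1.33 0.4 ]
shift shares [ 0.01  0.02 -0.01] turn shares [-0.    0.    0.01]
```

View pics/c3.png

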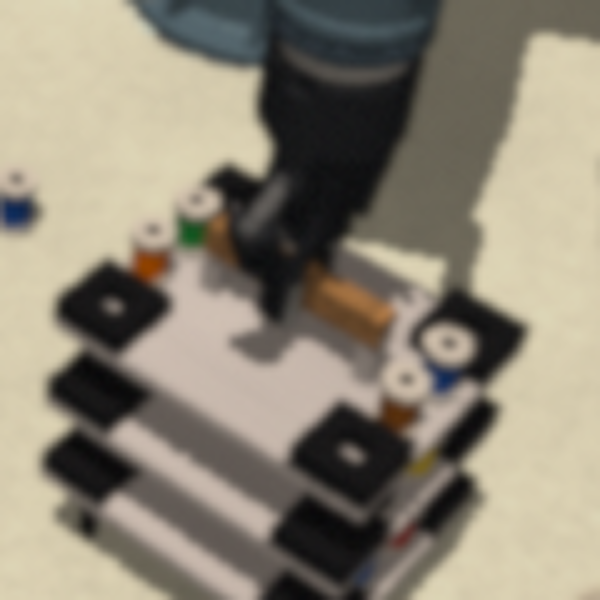

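Emit:
{"op": "apply_moves", "data": {
  "plan": "0 0 0 0 0 0 0.26;0 0 0 0 0 0 0.23;0 0 0 0 0 0 0.21;0 0 0 0 0 0 0.21;0 0 0 0 0 0 0.21"
}}

```text
time_s: 6.0
eef_pos: [0.5473, 0.2554, 0.2223]
eef_rot: [0.705, -0.705, 0.057, -0.057]
wrist_force: [-0.4, 0.1, -0.3]
opening: 0.211
```

```bash
python3 - <<'E'
from h import *
plan([.548,.255,.222],-.162)
E
```

```text
t 6.0 pos [0.5473 0.2554 0.2223] F [-0.37  0.14 -0.27] M [ 0.04  0.   -0.01] op 0.211
axes x,y,z [[0.987, -0.161, -0.0], [-0.0, 0.0, -1.0], [0.161, 0.987, 0.0]]
q [0.24 0.26 1.55 0.   1.33 0.4 ]
shift shares [ 0.02  0.01 -0.  ] turn shares [-0.  0. -0.]
```

Emit:
{"op": "apply_moves", "data": {
  "plan": "0 0 0 0 0 0 0.19;0 0 0 0 0 0 0.19;0 0 0 0 0 0 0.18;0 0 0 0 0 0 0.18;0 0 0 0 0 0 0.18"
}}

```text
time_s: 6.5
eef_pos: [0.5473, 0.2554, 0.2223]
eef_rot: [0.705, -0.705, 0.057, -0.057]
wrist_force: [0.1, 0.1, 0.6]
opening: 0.18
```

```bash
python3 - <<'E'
from h import *
plan([.548,.255,.222],-.162)
E
```

```text
t 6.5 pos [0.5473 0.2554 0.2223] F [0.07 0.1  0.57] M [ 0.02 -0.01  0.  ] op 0.18
axes x,y,z [[0.987, -0.161, -0.0], [-0.0, 0.0, -1.0], [0.161, 0.987, 0.0]]
q [0.24 0.26 1.55 0.   1.33 0.4 ]
shift shares [ 0.01  0.01 -0.01] turn shares [-0.  0. -0.]
```

Emit:
{"op": "apply_moves", "data": {
  "plan": "0 0 0 0 0 0 0.16;0 0 0 0 0 0 0.14;0 0 0 0 0 0 0.1;0 0 0 0 0 0 0;0 0 0 0 0 0 0"
}}

```text
time_s: 7.0
eef_pos: [0.5471, 0.2554, 0.2224]
eef_rot: [-0.705, 0.705, -0.057, 0.057]
wrist_force: [-4.0, -0.3, 4.8]
opening: 0.154
```

```bash
python3 - <<'E'
from h import *
plan([.548,.255,.222],-.162)
E
```

```text
t 7.0 pos [0.5471 0.2554 0.2224] F [-3.96 -0.3   4.83] M [ 0.02  0.63 -0.16] op 0.154
axes x,y,z [[0.987, -0.161, -0.0], [-0.0, 0.0, -1.0], [0.161, 0.987, -0.0]]
q [0.24 0.26 1.55 0.   1.33 0.4 ]
shift shares [ 0.02  0.01 -0.01] turn shares [ 0.  0. -0.]
```

Emit:
{"op": "apply_moves", "data": {
  "plan": "-0.01 0 0 0 0 0 0;0 0 0 0 0 0 0;0 -0.02 0 0 0 0 0;0 -0.03 0 0 0 0 0;0 0 0 0 0 0 0"
}}

```text
time_s: 7.5
eef_pos: [0.5465, 0.2553, 0.2239]
eef_rot: [-0.705, 0.705, -0.058, 0.057]
wrist_force: [-0.7, 0.7, -5.7]
opening: 0.155
```

```bash
python3 - <<'E'
from h import *
plan([.548,.255,.222],-.162)
E
```

```text
t 7.5 pos [0.5465 0.2553 0.2239] F [-0.72  0.7  -5.74] M [ 0.   -0.01 -0.01] op 0.155
axes x,y,z [[0.987, -0.161, -0.001], [-0.001, -0.0, -1.0], [0.161, 0.987, -0.001]]
q [ 0.24  0.26  1.55 -0.    1.33  0.4 ]
shift shares [ 0.03  0.04 -0.  ] turn shares [ 0.01  0.   -0.01]
```

Emit:
{"op": "apply_moves", "data": {
  "plan": "0 -0.04 0 0 0 0 0;0 -0.06 0 0 0 0 0;0 -0.06 0 0 0 0 0;0 -0.06 0 0 0 0 0;0 -0.02 0 0 0 0 0"
}}

```text
time_s: 8.0
eef_pos: [0.5471, 0.2555, 0.2375]
eef_rot: [0.705, -0.705, 0.057, -0.057]
wrist_force: [-0.1, 0.4, -5.2]
opening: 0.153
```

Emit:
{"op": "apply_moves", "data": {
  "plan": "0 -0.06 0 0 0 0 0;0 -0.06 0 0 0 0 0;0 -0.06 0 0 0 0 0;0 -0.06 0 0 0 0 0;0 -0.02 0 0 0 0 0"
}}

```text
time_s: 8.5
eef_pos: [0.547, 0.2555, 0.2504]
eef_rot: [0.705, -0.705, 0.057, -0.057]
wrist_force: [0.3, -0.3, -5.2]
opening: 0.151
```

```bash
python3 - <<'E'
from h import *
import cv2
plan([.548,.255,.222],-.162)
b=ctrl.camera("scene")[:,:,::-1];cv2.imwrite("pics/scene4.png",b)
cv2.imwrite("pics/c4.png",cv2.resize(b[150:290,340:460],None,fx=4,fy=4,interpolation=cv2.INTER_CUBIC))
E
```

```text
t 8.5 pos [0.547  0.2555 0.2504] F [ 0.31 -0.3  -5.2 ] M [ 0.   -0.03 -0.02] op 0.151
axes x,y,z [[0.987, -0.161, 0.001], [0.001, 0.0, -1.0], [0.161, 0.987, 0.0]]
q [ 0.24  0.24  1.52 -0.    1.38  0.4 ]
shift shares [ 0.02  0.57 -0.01] turn shares [-0.    0.    0.01]
```

View pics/c4.png

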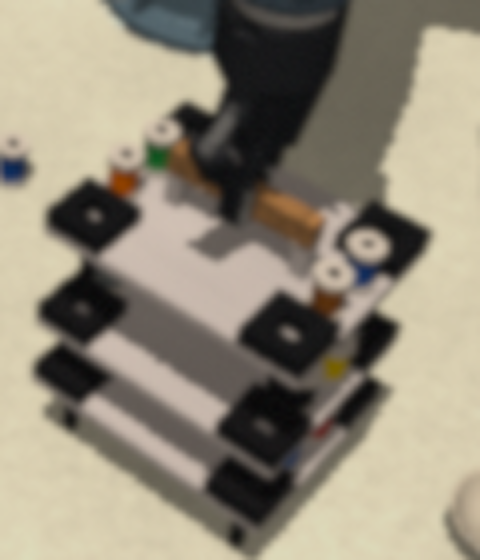

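Emit:
{"op": "apply_moves", "data": {
  "plan": "0 -0.2 0 0 0 0 0;0 -0.4 0 0 0 0 0;0 -0.5 0 0 0 0 0;0 -0.4 0 0 0 0 0;0 -0.2 0 0 0 0 0"
}}

```text
time_s: 9.05
eef_pos: [0.5476, 0.2557, 0.3379]
eef_rot: [0.705, -0.704, 0.056, -0.058]
wrist_force: [-0.6, 0.5, -4.5]
opening: 0.154
```

Emit:
{"op": "apply_moves", "data": {
  "plan": "0 0 0 0 -0.3 0 0;0 0 0 0 -0.5 0 0;0 0 0 0 -0.5 0 0;0 0 0 0 -0.5 0 0;0 0 0 0 -0.5 0 0"
}}

```text
time_s: 9.55
eef_pos: [0.5465, 0.2554, 0.3343]
eef_rot: [-0.706, 0.706, 0.041, -0.042]
wrist_force: [0.9, 0.8, -4.7]
opening: 0.151
```

Emit:
{"op": "apply_moves", "data": {
  "plan": "0 0 0 0 -0.3 0 0;0 0 0 0 -0.06 0 0;0 0 -0.1 0 0 0 0;0 0 -0.2 0 0 0 0;0 0 -0.3 0 0 0 0"
}}

```text
time_s: 10.05
eef_pos: [0.5515, 0.2252, 0.3347]
eef_rot: [-0.705, 0.705, 0.056, -0.056]
wrist_force: [0.4, -0.6, -4.0]
opening: 0.15
```

```bash
python3 - <<'E'
from h import *
plan([.5465,-.265,.35],.157)
E
```

```text
t 10.05 pos [0.5515 0.2252 0.3347] F [ 0.38 -0.63 -4.02] M [-0.02 -0.07  0.02] op 0.15
axes x,y,z [[0.988, 0.157, -0.0], [-0.0, -0.0, -1.0], [-0.157, 0.988, -0.0]]
q [ 0.19  0.17  1.44 -0.    1.54  0.03]
shift shares [-1.64 -0.3  -9.67] turn shares [ 0.    0.01 -0.  ]
```

Emit:
{"op": "apply_moves", "data": {
  "plan": "-0.08 0 -0.45 0 0 0 0;-0.1 0 -0.6 0 0 0 0;-0.1 0 -0.6 0 0 0 0;-0.1 0 -0.6 0 0 0 0;-0.1 0 -0.6 0 0 0 0"
}}

```text
time_s: 10.55
eef_pos: [0.5499, 0.0788, 0.3349]
eef_rot: [-0.705, 0.705, 0.055, -0.055]
wrist_force: [0.5, -0.1, -4.5]
opening: 0.154
```

Emit:
{"op": "apply_moves", "data": {
  "plan": "-0.1 0 -0.6 0 0 0 0;-0.1 0 -0.6 0 0 0 0;-0.1 0 -0.6 0 0 0 0;-0.1 0 -0.6 0 0 0 0;-0.1 0 -0.6 0 0 0 0"
}}

```text
time_s: 11.05
eef_pos: [0.5484, -0.0733, 0.335]
eef_rot: [-0.705, 0.705, 0.055, -0.055]
wrist_force: [-0.4, 0.4, -5.7]
opening: 0.151
```

Emit:
{"op": "apply_moves", "data": {
  "plan": "-0.1 0 -0.6 0 0 0 0;-0.1 0 -0.6 0 0 0 0;-0.1 0 -0.6 0 0 0 0;-0.1 0 -0.6 0 0 0 0;-0.1 0 -0.5 0 0 0 0"
}}

```text
time_s: 11.55
eef_pos: [0.5461, -0.2208, 0.3348]
eef_rot: [-0.705, 0.705, 0.055, -0.055]
wrist_force: [0.1, 0.2, -5.3]
opening: 0.15
```

Emit:
{"op": "apply_moves", "data": {
  "plan": "-0.1 0 -0.2 0 0 0 0;-0.06 0 -0.1 0 0 0 0;0 0 0 0 0 0 0;0 0 0 0 0 0 0;0 0 0 0 0 0 0"
}}

```text
time_s: 12.05
eef_pos: [0.5416, -0.2329, 0.335]
eef_rot: [0.705, -0.705, -0.056, 0.056]
wrist_force: [-0.1, -0.2, -4.4]
opening: 0.152
```

```bash
python3 - <<'E'
from h import *
import cv2
plan([.5465,-.265,.222],.157)
for n in("top","scene"):
    b=ctrl.camera(n)[:,:,::-1];cv2.imwrite(f"pics/{n}5.png",b)
a=cv2.imread("pics/top5.png");b=cv2.imread("pics/scene5.png")
cv2.imwrite("pics/c5.png",np.hstack([cv2.resize(a[130:260,330:460],(400,400),interpolation=cv2.INTER_CUBIC),cv2.resize(b[100:230,200:330],(400,400),interpolation=cv2.INTER_CUBIC)]))
E
```

```text
t 12.05 pos [ 0.5416 -0.2329  0.335 ] F [-0.13 -0.19 -4.4 ] M [0.01 0.03 0.  ] op 0.152
axes x,y,z [[0.987, 0.158, 0.0], [0.0, 0.0, -1.0], [-0.158, 0.987, 0.0]]
q [-0.61  0.15  1.45  0.    1.54 -0.77]
shift shares [-0.01  2.26 -0.65] turn shares [-0.    0.01  0.  ]
```

View pics/c5.png

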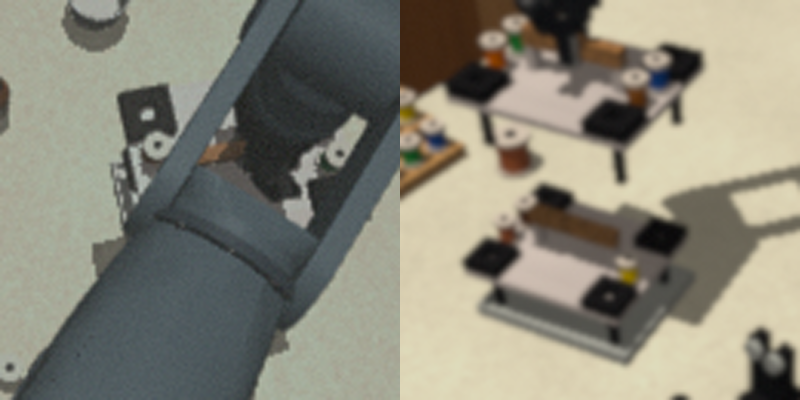

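```bash
cat > t4.py <<'E'
from fit import *
import sys
k=sys.argv[1];tcp=np.array(eval(sys.argv[2]))
im={n:cv2.imread(f"pics/{n}{k}.png")[:,:,::-1].copy() for n in("top","scene")}
s={"scene":im["scene"]}
for cups in((0,1,2,3),(2,3,1),(0,2,3)):
    for hi in(90,120):
        HI["scene"]=hi
        a,f=fit(s,[tcp[0],tcp[1],.157,tcp[2]-.094],cups=cups)
        a2,f2=fit(s,[tcp[0],tcp[1],.157,tcp[2]-.094],fix=1,cups=cups)
        b,g=fit(s,[.5465,-.264,.155,.003],fix=1,cups=cups)
        print(cups,hi,"held-free",a.round(4),round(f,1),"fix",a2.round(4),"rel",(a2[:3]-[*tcp[:2],.157]).round(4),"pan",b.round(4),round(g,1))
overlay(s,a2,"ovh"+k);overlay(s,b,"ovp"+k)
x=cv2.imread(f"pics/ovh{k}_scene.png");y=cv2.imread(f"pics/ovp{k}_scene.png")
cv2.imwrite(f"pics/ov{k}.png",cv2.resize(np.hstack([x,y]),(800,400)))
E
python3 t4.py 5 "[.5416,-.2329,.335]"
```

```text
(0, 1, 2, 3) 90 held-free [ 0.5432 -0.2288  0.1417  0.2411] -24.2 fix [ 0.5431 -0.2287  0.1402  0.241 ] rel [ 0.0015  0.0042 -0.0168] pan [ 0.5474 -0.2622  0.1587  0.003 ] -31.4
(0, 1, 2, 3) 120 held-free [ 0.5436 -0.2286  0.1449  0.2405] -38.7 fix [ 0.5437 -0.2284  0.1422  0.241 ] rel [ 0.0021  0.0045 -0.0148] pan [ 0.5477 -0.2619  0.1539  0.003 ] -45.3
(2, 3, 1) 90 held-free [ 0.5429 -0.2302  0.1518  0.2404] -30.8 fix [ 0.5435 -0.2296  0.1538  0.241 ] rel [ 0.0019  0.0033 -0.0032] pan [ 0.5475 -0.2623  0.1577  0.003 ] -35.3
(2, 3, 1) 120 held-free [ 0.5437 -0.2291  0.1492  0.2406] -48.7 fix [ 0.5441 -0.2287  0.148   0.241 ] rel [ 0.0025  0.0042 -0.009 ] pan [ 0.5473 -0.2626  0.1549  0.003 ] -50.1
(0, 2, 3) 90 held-free [ 0.5429 -0.2293  0.1453  0.2409] -24.7 fix [ 0.5424 -0.2292  0.1403  0.241 ] rel [ 0.0008  0.0037 -0.0167] pan [ 0.5466 -0.2606  0.147   0.003 ] -29.9
(0, 2, 3) 120 held-free [ 0.5429 -0.2296  0.1471  0.2402] -38.6 fix [ 0.544  -0.2287  0.1467  0.241 ] rel [ 0.0024  0.0042 -0.0103] pan [ 0.547  -0.2618  0.1522  0.003 ] -46.2
```

View pics/ov5.png

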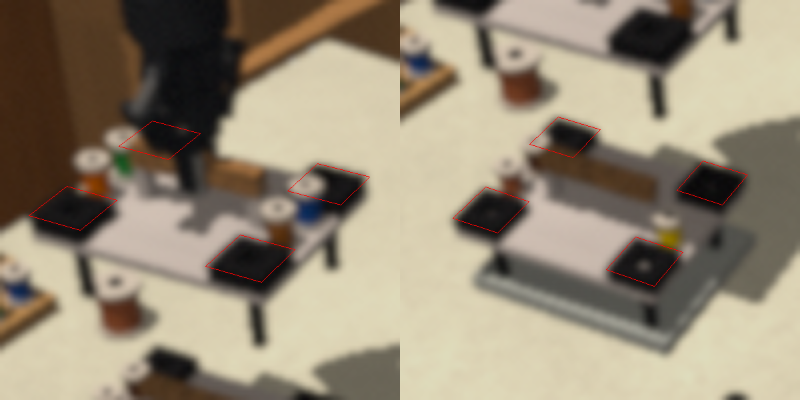

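```bash
python3 - <<'E'
from h import *
plan([.5454,-.2655,.205],.157)
E
```

```text
t 12.15 pos [ 0.5417 -0.233   0.3349] F [-0.18  0.26 -4.86] M [-0.01  0.02 -0.03] op 0.152
axes x,y,z [[0.987, 0.158, 0.0], [0.0, -0.0, -1.0], [-0.158, 0.987, -0.0]]
q [-0.61  0.15  1.45  0.    1.54 -0.77]
shift shares [-0.03  2.6  -0.65] turn shares [0.   0.01 0.  ]
```

Emit:
{"op": "apply_moves", "data": {
  "plan": "-0.01 0.1 -0.1 0 0 0 0;-0.02 0.2 -0.2 0 0 0 0;0 0.3 -0.2 0 0 0 0;0 0.4 -0.1 0 0 0 0;0 0.4 -0.05 0 0 0 0"
}}

```text
time_s: 12.65
eef_pos: [0.5447, -0.2675, 0.2624]
eef_rot: [0.705, -0.705, -0.055, 0.056]
wrist_force: [-0.1, 0.2, -4.5]
opening: 0.155
```

Emit:
{"op": "apply_moves", "data": {
  "plan": "0 0.4 0 0 0 0 0;0 0.4 0 0 0 0 0;0 0.25 0 0 0 0 0;0 0.15 0 0 0 0 0;0 0 0 0 0 0 0"
}}

```text
time_s: 13.15
eef_pos: [0.5444, -0.2662, 0.2032]
eef_rot: [0.706, -0.704, -0.055, 0.056]
wrist_force: [-1.0, -0.6, -4.4]
opening: 0.152
```

```bash
python3 - <<'E'
from h import *
import cv2
plan([.5454,-.2655,.205],.157)
for n in("top","scene"):
    b=ctrl.camera(n)[:,:,::-1];cv2.imwrite(f"pics/{n}6.png",b)
a=cv2.imread("pics/top6.png");b=cv2.imread("pics/scene6.png")
cv2.imwrite("pics/c6.png",np.hstack([cv2.resize(a[130:260,330:460],(400,400),interpolation=cv2.INTER_CUBIC),cv2.resize(b[120:230,205:315],(400,400),interpolation=cv2.INTER_CUBIC)]))
E
```

```text
t 13.15 pos [ 0.5444 -0.2662  0.2032] F [-1.04 -0.58 -4.37] M [ 0.04 -0.04  0.07] op 0.152
axes x,y,z [[0.988, 0.156, -0.002], [-0.002, 0.002, -1.0], [-0.156, 0.988, 0.002]]
q [-0.65  0.29  1.56 -0.    1.3  -0.81]
shift shares [ 0.02 -0.04  0.01] turn shares [-0.02  0.   -0.02]
```

View pics/c6.png

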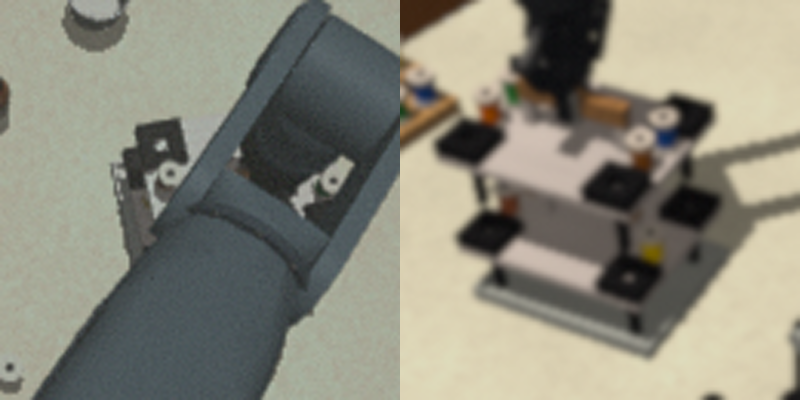

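```bash
python3 - <<'E'
from h import *
plan([.5454,-.2655,.205],.157)
E
cat > t5.py <<'E'
from fit import *
import sys
k=sys.argv[1];tcp=np.array(eval(sys.argv[2]))
im=cv2.imread(f"pics/scene{k}.png")[:,:,::-1].copy();s={"scene":im}
for cups in((1,2,3),(2,3)):
    for hi in(80,100,120):
        HI["scene"]=hi
        a,f=fit(s,[tcp[0]+.002,tcp[1]+.0035,.157,tcp[2]-.094],fix=1,cups=cups)
        b,g=fit(s,[.547,-.262,.155,.003],fix=1,cups=cups)
        print(cups,hi,"held",a.round(4),round(f,1),"pan",b.round(4),round(g,1),"pan-held",(b-a)[:3].round(4))
E
python3 t5.py 6 "[.5444,-.2662,.2042]"
```

```text
t 13.25 pos [ 0.5454 -0.2667  0.2054] F [-0.63 -0.2  -4.76] M [ 0.   -0.02  0.01] op 0.152
axes x,y,z [[0.988, 0.157, 0.001], [0.001, -0.001, -1.0], [-0.157, 0.988, -0.001]]
q [-0.65  0.28  1.56 -0.    1.3  -0.81]
shift shares [0.   0.01 0.02] turn shares [0.01 0.   0.01]
(1, 2, 3) 80 held [ 0.5463 -0.2621  0.1626  0.1102] -25.1 pan [ 0.5459 -0.2632  0.1547  0.003 ] -29.1 pan-held [-0.0003 -0.001  -0.0079]
(1, 2, 3) 100 held [ 0.5469 -0.262   0.1586  0.1102] -37.8 pan [ 0.5461 -0.263   0.1531  0.003 ] -38.6 pan-held [-0.0009 -0.001  -0.0055]
(1, 2, 3) 120 held [ 0.5469 -0.2622  0.1504  0.1102] -49.3 pan [ 0.5463 -0.2632  0.1577  0.003 ] -43.8 pan-held [-0.0006 -0.001   0.0073]
(2, 3) 80 held [ 0.5463 -0.2622  0.17    0.1102] -28.6 pan [ 0.5452 -0.2626  0.1523  0.003 ] -28.4 pan-held [-0.0011 -0.0004 -0.0177]
(2, 3) 100 held [ 0.5466 -0.2619  0.1585  0.1102] -42.3 pan [ 0.5454 -0.2625  0.1539  0.003 ] -39.1 pan-held [-0.0012 -0.0007 -0.0046]
(2, 3) 120 held [ 0.5468 -0.2626  0.1551  0.1102] -54.5 pan [ 0.5461 -0.2629  0.1583  0.003 ] -46.6 pan-held [-0.0007 -0.0003  0.0032]
```

Emit:
{"op": "apply_moves", "data": {
  "plan": "-0.01 0.15 0 0 0 0 0;0 0.15 0 0 0 0 0;0 0.12 0 0 0 0 0;0 0.06 0 0 0 0 0;0 0 0 0 0 0 0"
}}

```text
time_s: 13.75
eef_pos: [0.5442, -0.266, 0.1799]
eef_rot: [0.705, -0.705, -0.055, 0.056]
wrist_force: [-0.8, 0.1, -5.2]
opening: 0.156
```

Emit:
{"op": "apply_moves", "data": {
  "plan": "0 0 0 0 0 0 0;0 0.02 0 0 0 0 0;0 0.02 0 0 0 0 0;0 0.02 0 0 0 0 0;0 0 0 0 0 0 0"
}}

```text
time_s: 14.25
eef_pos: [0.5445, -0.2663, 0.1777]
eef_rot: [0.705, -0.705, -0.056, 0.056]
wrist_force: [0.8, 0.4, -5.0]
opening: 0.154
```

```bash
python3 - <<'E'
from h import *
plan([.545,-.2665,.1754],.157)
E
```

```text
t 14.25 pos [ 0.5445 -0.2663  0.1777] F [ 0.79  0.36 -4.96] M [-0.01  0.01  0.01] op 0.154
axes x,y,z [[0.988, 0.157, -0.0], [-0.0, 0.0, -1.0], [-0.157, 0.988, 0.0]]
q [-0.65  0.31  1.58 -0.    1.25 -0.81]
shift shares [ 0.01  0.05 -0.01] turn shares [-0.  0. -0.]
```

Still free (5 N weight). Down in 1 mm steps.

Emit:
{"op": "apply_moves", "data": {
  "plan": "0 0.02 0 0 0 0 0;0 0.02 0 0 0 0 0;0 0.02 0 0 0 0 0;0 0.01 0 0 0 0 0;0 0 0 0 0 0 0"
}}

```text
time_s: 14.75
eef_pos: [0.5445, -0.2663, 0.1741]
eef_rot: [0.705, -0.705, -0.055, 0.056]
wrist_force: [-0.3, 0.5, -5.0]
opening: 0.155
```

```bash
python3 - <<'E'
from h import *
plan([.545,-.2665,.1754],.157)
E
```

```text
t 14.75 pos [ 0.5445 -0.2663  0.1741] F [-0.3   0.52 -4.98] M [ 0.06  0.03 -0.01] op 0.155
axes x,y,z [[0.988, 0.157, -0.0], [-0.0, 0.0, -1.0], [-0.157, 0.988, 0.0]]
q [-0.65  0.32  1.59 -0.    1.24 -0.81]
shift shares [ 0.01 -0.03 -0.01] turn shares [-0.  0. -0.]
```

Emit:
{"op": "apply_moves", "data": {
  "plan": "0 0.02 0 0 0 0 0;0 0.02 0 0 0 0 0;0 0.02 0 0 0 0 0;0 0 0 0 0 0 0;0 0 0 0 0 0 0"
}}

```text
time_s: 15.25
eef_pos: [0.5446, -0.2663, 0.1713]
eef_rot: [0.705, -0.705, -0.056, 0.056]
wrist_force: [-0.7, 1.0, -5.4]
opening: 0.15
```

```bash
python3 - <<'E'
from h import *
plan([.545,-.2665,.1754],.157)
E
```

```text
t 15.25 pos [ 0.5446 -0.2663  0.1713] F [-0.68  0.98 -5.37] M [-0.04 -0.03  0.03] op 0.15
axes x,y,z [[0.988, 0.157, -0.0], [-0.0, 0.0, -1.0], [-0.157, 0.988, 0.0]]
q [-0.65  0.32  1.59  0.    1.23 -0.81]
shift shares [ 0.01 -0.08 -0.  ] turn shares [-0.  0. -0.]
```

Emit:
{"op": "apply_moves", "data": {
  "plan": "0 0.03 0 0 0 0 0;0 0.03 0 0 0 0 0;0 0.03 0 0 0 0 0;0 0.03 0 0 0 0 0;0 0 0 0 0 0 0"
}}

```text
time_s: 15.75
eef_pos: [0.5444, -0.2662, 0.1649]
eef_rot: [0.705, -0.705, -0.055, 0.056]
wrist_force: [-0.2, 0.0, -4.3]
opening: 0.153
```

```bash
python3 - <<'E'
from h import *
plan([.545,-.2665,.1614],.157)
E
```

```text
t 15.75 pos [ 0.5444 -0.2662  0.1649] F [-0.19  0.01 -4.34] M [0.01 0.03 0.  ] op 0.153
axes x,y,z [[0.988, 0.157, -0.0], [-0.001, 0.0, -1.0], [-0.157, 0.988, 0.0]]
q [-0.65  0.33  1.59 -0.    1.22 -0.81]
shift shares [ 0.01  0.07 -0.01] turn shares [-0.  0. -0.]
```

Emit:
{"op": "apply_moves", "data": {
  "plan": "0 0.02 0 0 0 0 0;0 0.02 0 0 0 0 0;0 0.02 0 0 0 0 0;0 0 0 0 0 0 0;0 0 0 0 0 0 0"
}}

```text
time_s: 16.25
eef_pos: [0.5446, -0.2664, 0.1623]
eef_rot: [0.705, -0.705, -0.056, 0.056]
wrist_force: [0.2, 0.3, -5.7]
opening: 0.15
```

```bash
python3 - <<'E'
from h import *
plan([.545,-.2665,.1614],.157)
E
```

```text
t 16.25 pos [ 0.5446 -0.2664  0.1623] F [ 0.23  0.34 -5.66] M [-0.05  0.01  0.03] op 0.15
axes x,y,z [[0.988, 0.157, -0.0], [-0.0, 0.0, -1.0], [-0.157, 0.988, 0.0]]
q [-0.65  0.33  1.6  -0.    1.22 -0.81]
shift shares [ 0.01  0.02 -0.  ] turn shares [-0.  0. -0.]
```

Emit:
{"op": "apply_moves", "data": {
  "plan": "0 0.02 0 0 0 0 0;0 0.01 0 0 0 0 0;0 0.01 0 0 0 0 0;0 0 0 0 0 0 0;0 0 0 0 0 0 0"
}}

```text
time_s: 16.75
eef_pos: [0.5448, -0.2665, 0.1614]
eef_rot: [-0.705, 0.705, 0.056, -0.055]
wrist_force: [-3.9, 2.6, 5.7]
opening: 0.155
```

```bash
python3 - <<'E'
from h import *
import cv2
plan([.545,-.2665,.1614],.157)
b=ctrl.camera("scene")[:,:,::-1];cv2.imwrite("pics/scene7.png",b)
cv2.imwrite("pics/c7.png",cv2.resize(b[120:230,205:315],(600,600),interpolation=cv2.INTER_CUBIC))
E
```

```text
t 16.75 pos [ 0.5448 -0.2665  0.1614] F [-3.87  2.58  5.73] M [ 0.4   0.67 -0.04] op 0.155
axes x,y,z [[0.988, 0.157, 0.001], [0.001, -0.001, -1.0], [-0.157, 0.988, -0.001]]
q [-0.65  0.33  1.6  -0.    1.22 -0.81]
shift shares [ 0.  0. -0.] turn shares [0.01 0.   0.  ]
```

View pics/c7.png

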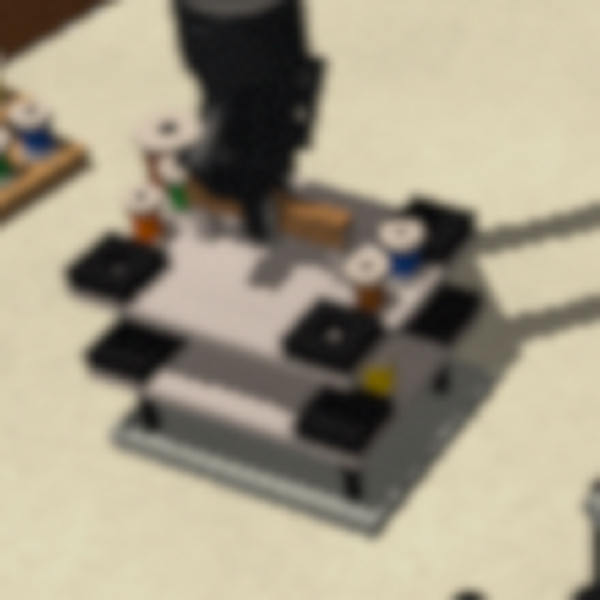

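Emit:
{"op": "apply_moves", "data": {
  "plan": "0 -0.005 0 0 0 0 0;0 0 0 0 0 0 0.16;0 0 0 0 0 0 0.2;0 0 0 0 0 0 0.3;0 0 0 0 0 0 0.5"
}}

```text
time_s: 17.3
eef_pos: [0.5447, -0.2665, 0.1603]
eef_rot: [-0.705, 0.705, 0.056, -0.055]
wrist_force: [-0.5, -0.5, 0.2]
opening: 0.457
```

```bash
python3 - <<'E'
from h import *
plan([.545,-.2665,.1614],.157)
E
```

```text
t 17.3 pos [ 0.5447 -0.2665  0.1603] F [-0.52 -0.46  0.16] M [-0.    0.06  0.02] op 0.457
axes x,y,z [[0.988, 0.157, 0.0], [0.0, -0.0, -1.0], [-0.157, 0.988, -0.0]]
q [-0.65  0.33  1.6   0.    1.21 -0.81]
shift shares [ 0.01 -0.02 -0.  ] turn shares [0. 0. 0.]
```

Emit:
{"op": "apply_moves", "data": {
  "plan": "0 0 0 0 0 0 0.6;0 0 0 0 0 0 0.6;0 -0.1 0 0 0 0 0.6;0 -0.2 0 0 0 0 0.6;0 -0.3 0 0 0 0 0.6"
}}

```text
time_s: 17.8
eef_pos: [0.5443, -0.2661, 0.191]
eef_rot: [0.705, -0.705, -0.055, 0.056]
wrist_force: [-0.6, -0.3, -0.1]
opening: 0.602
```

Emit:
{"op": "apply_moves", "data": {
  "plan": "0 -0.5 0 0 0 0 0.6;0 -0.6 0 0 0 0 0.6;0 -0.6 0 0 0 0 0.6;0 -0.6 0 0 0 0 0.6;0 -0.5 0 0 0 0 0.6"
}}

```text
time_s: 18.3
eef_pos: [0.5449, -0.2665, 0.3345]
eef_rot: [-0.704, 0.706, 0.057, -0.055]
wrist_force: [-0.1, -0.4, 1.1]
opening: 0.6
```

Emit:
{"op": "apply_moves", "data": {
  "plan": "0 0 0.4 0 0 0 0.6;0 0 0.6 0 0 0 0.6;0 0 0.7 0 0 0 0.6;0 0 0.7 0 0 0 0.6;0 0 0.7 0 0 0 0.6"
}}

```text
time_s: 18.8
eef_pos: [0.5194, -0.1113, 0.3307]
eef_rot: [0.705, -0.705, -0.056, 0.056]
wrist_force: [0.1, -0.3, 0.4]
opening: 0.596
```

Emit:
{"op": "apply_moves", "data": {
  "plan": "0 0 0.7 0 0 0 0.6;0 0 0.6 0 0 0 0.6;0 0 0.4 0 0 0 0.6;0 0 0.2 0 0 0 0.6;0 0 0 0 0 0 0.6"
}}

```text
time_s: 19.3
eef_pos: [0.505, -0.0182, 0.3309]
eef_rot: [-0.705, 0.705, 0.056, -0.056]
wrist_force: [0.0, 0.7, -0.7]
opening: 0.6
```

```bash
python3 - <<'E'
from h import *
import cv2
plan([.545,-.2665,.1614],.157)
for n in("top","scene"):
    b=ctrl.camera(n)[:,:,::-1];cv2.imwrite(f"pics/{n}8.png",b)
a=cv2.imread("pics/top8.png");b=cv2.imread("pics/scene8.png")
cv2.imwrite("pics/c8.png",np.hstack([cv2.resize(a[130:260,330:460],(400,400),interpolation=cv2.INTER_CUBIC),cv2.resize(b[120:230,205:315],(400,400),interpolation=cv2.INTER_CUBIC)]))
E
```

```text
t 19.3 pos [ 0.505  -0.0182  0.3309] F [ 0.01  0.71 -0.74] M [-0.01  0.04  0.02] op 0.6
axes x,y,z [[0.987, 0.159, 0.0], [0.0, -0.0, -1.0], [-0.159, 0.987, -0.0]]
q [-0.27 -0.04  1.66  0.    1.52 -0.43]
shift shares [-0.    3.39 -5.03] turn shares [0.   0.02 0.  ]
```

View pics/c8.png

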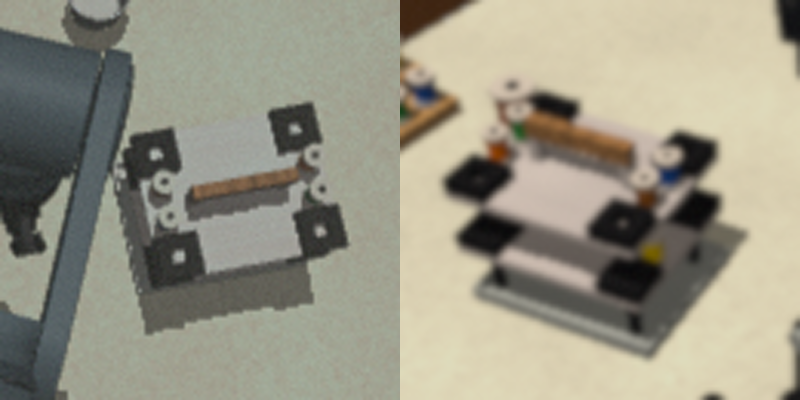

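View pics/top8.png

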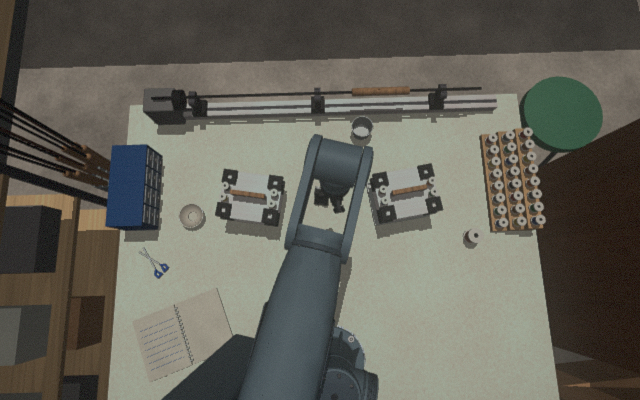

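View pics/scene8.png

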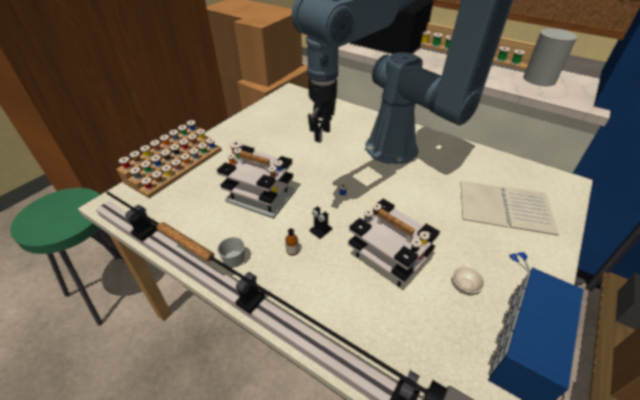

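Stack looks seated; check the fitted heights of the placed frame and the pile.

```bash
python3 - <<'E'
from fit import *
im={n:cv2.imread(f"pics/{n}8.png")[:,:,::-1].copy() for n in("top","scene")}
print("placed",fit(im,[.5465,-.265,.157,.067]))
print("pile",fit(im,[.548,.2555,-.162,.064]))
print("pile top only",fit({"top":im["top"]},[.548,.2555,-.162,.064],fix=1))
E
```

```text
placed (array([ 0.54572083, -0.26633447,  0.15954302,  0.06474046]), np.float64(-52.66973876953125))
pile (array([ 0.54749339,  0.25503145, -0.16573377,  0.06326625]), np.float64(-51.809268951416016))
pile top only (array([ 0.5476162 ,  0.25371925, -0.16831939,  0.064     ]), np.float64(-20.629722595214844))
```

```bash
python3 -c "
from bench import ctrl
print(ctrl.hand_in())"
```

```text
the job is handed in; nothing more can be done
None
```

I lifted the top frame off the pile by its cork handle and stacked it on the frame in the pan. I then let go, moved the arm clear and handed the job in at about 19.4 s.

- **Lift:** I closed the jaws in small steps, centred on the bar. The only contact was about 4 N sideways, which I relieved before lifting straight up. The force while carrying was about 5 N.
- **Placing:** I lowered the frame slowly. The legs passed the rim height with no resistance. Contact came with the tool at z = 0.1614 m, which is the height worked out for legs fully home (handle centre 169 mm). The push down there was only about 6 N beyond the frame's weight.
- **Final pictures:** The placed frame fits at leg-tip height 0.065 m, against 0.067 m for home and 0.081 m for legs on the rims. It sits square to the frame below, within about 0.01 rad.
- **Pile:** From both cameras together, the remaining pile fits within about 1 mm of where it was. The top camera alone gives about 1 mm.
- **Other things:** The bystanders that show in the last pictures look to be where they were; I did not measure them again.

**Disagreements:**
- The two cameras differ by 2–3 mm in y, so I aimed between the two estimates.
- The recogniser gave the handle height as about 0.19 m. I did not use that; my own two-view fit gave 0.23 m, which agrees with the task's sizes.

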